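# Eject the filter cassette and trap it on the slide

## Robot

A 6-joint arm with a two-finger parallel gripper is mounted at the origin on the work surface. World frame = base frame: x ahead of the robot, y to its left, z up, the work surface at z = 0. Lengths are in m, angles in rad, forces in N, time in s.
With the tool pointing down it reaches from about 0.35 to 0.85 m from the base axis. Payload 8.1 kg.
Tool frame: the origin (TCP) lies at the very end of the fingers, on their centre line; the grasp point (between the pads) lies 19 mm behind it; z points along the fingers, y is the direction in which the jaws open and shut (so a half turn about z gives the same grasp; the last joint's range is limited). The gripper opens to 93 mm and grips with 3 to 60 N. Pads are 15 mm wide; open, the fingers measure 128 mm over their backs; the gripper's body (75 mm by 188 mm) begins 65 mm behind the grasp point.
Start: joints at [-0.085, 0.13, 1.488, -0, 1.523, -0.085], TCP at [0.6, 0, 0.219] pointing down, gripper open.
Joint ranges: [-2.96, 2.96], [-0.89, 2.26], [0.02, 2.5], [-1.34, 4.48], [0, 2.73], [-2.66, 2.66]. Speed limits (rad/s): [2.39, 2.39, 2.79, 3.14, 3.14, 3.14].

## Interface

Orientations are given as a rotation vector (axis times angle).
In Python, from plant import read_state, read_camera, close_job gives the robot as it stands.
- The arm moves only by the tool jog_arm, never from a script. Its argument "motion" is one flat list of numbers, 7 for each row, row after row: the opening, from 0 (shut) to 1 (fully open), then the shift along the tool's x, y, z scaled (see below), then the turn, a rotation vector about the tool's x, y, z scaled (see below). A call has 1 to 8 rows; each row is the pose to reach, as a shift and turn from the pose measured when the call began, along the tool's axes at that moment; what a row does not reach only later rows make up. The controller multiplies each number of a shift by 0.5 m and each number of a turn by 90 degrees. A row lasts 1/10 s, in which the tool goes at most 50 mm and 8.59 degrees, less where a joint would pass 70% of its speed; a pose out of reach is approached as far as the arm can. A call with a number of a shift or a turn outside -1 to 1 is refused whole. A call with a gripper value outside its range is refused whole. The fingers move at their own pace and stop on an object; "grip_force" is the grip in N (left out, the last holds). Time passes only in rows, so rows that repeat a pose let the fingers close. It gives the time, the measured TCP pose, the force and the opening at its end, in the units of the state.
- read_state(): the state, without advancing time (a new reading comes with each control period).
- read_camera(name): name is "scene" or "side" or "wrist"; returns a dict with "frame" (384x512x3 uint8, red, green, blue), "vertical_fov" (degrees; the focal length in pixels is half the picture's height over the tangent of half this angle, whatever the lens; pixels are square), "cx", "cy" (the principal point, pixels), "world_from_camera" (4x4, takes a point from camera to world coordinates); the wrist camera has in their place "hand_eye" (4x4, takes a point from camera to tool coordinates, whose origin is the TCP and whose axes are the flange's). Camera axes: x right, y down, z forward; pixel columns grow to the right and rows downward; lengths in m; the calibration is good to about 2 mm. A picture is of the moment at which its call begins: read the wrist's pose just before it. There is no depth.
- close_job(): hands the job in, once; it reports no verdict.
The state is a dict: "t": time; "q": joint angles; "dq": joint speeds; "joint_torque": joint torques, N m; "tool_pos": TCP position; "orientation": TCP orientation; "force": force on the tool from outside, world axes, zero at the start; "wrist_torque": the same for the moment, N m; "opening": finger opening in m.
Only numpy, scipy, OpenCV 4.12 (cv2) and the standard library are available. Lean on these libraries where they do the work, as an engineer would, in place of code of your own. Each camera call takes 0.05 s, during which the arm holds its last target.

## Task

Get the filter cassette out of its dock: press the eject key fully down with one finger, and with the other finger stop the cassette as it pops out and slides, so that it stays on the slide. Finish while holding it so, with the key still pressed down by the one finger and the cassette at rest against the other. Do not grip or lift the cassette, and leave the other things on the bench undisturbed.

Things in the scene. Friction and masses are not known exactly. Their poses are not given: they have to be found in the camera images.
- chute: the dock's slide: fixed straight open aluminium channel, 50 mm wide inside, sloping down 18 degrees. Origin: on its floor's centre line at the gate, where the roofed bay ends, 62 mm above the table. x points down the slope along the channel, y across it towards the key, z square to the floor. Open channel from x = 0 to its open lower end at 150 mm; side walls 4 mm thick, 8 mm above the floor
- loader: the whole dock, fixed: base plate, slide, and a grey bay (82 mm long, up the slope from the gate, walls and roof 40 mm above the slide's floor; total height about 125 mm). Origin: on the table, straight below the slide's origin; x level, down the slide; y towards the key. Slide floor above the table: 49 mm at x = 40, 30 mm at x = 100
- cassette: filter cassette: dark metal block with a round window on top, 50 mm along the slide, 44 wide, 32 high, about 0.2 kg, slippery. Origin: centre of its underside, axes as the slide's. Starts in the bay, front face at the gate. A light spring (about 1 N) pops it out 25 mm when the gate drops; then it slides down the slope by itself, within a second, and off the end unless stopped
- key (a joint): eject key's travel, straight down: 0 up, 0.010 m fully down. Springs up when let go: 2.4 N starts it, 6.4 N holds it fully down. The gate is fixed to it and frees the cassette at about 7 mm. While holding, keep it beyond 7 mm
- key_top (a point): centre of the flat top of the eject key: black 30 mm square cap on a 44 x 40 mm block beside the slide, 52 mm sideways from the slide's centre line, 12 mm beyond the gate. Top 68 mm above the table when up, 58 when fully down; block 56 high. Then a second fingertip level with the first, on the centre line 40 to 100 mm beyond the gate, clears the floor and meets the cassette's front face
- lens_tube: bystander, to be left alone: loose short black lens tube standing on end, 31 mm diameter, 40 mm high; origin at its underside
- post_mount: bystander, to be left alone: loose lens mount on a short steel post, 36 mm foot, 85 mm high; origin at its underside
- driver: bystander, to be left alone: loose screwdriver lying flat, 170 mm long
- jar: bystander, to be left alone: loose small amber jar with white lid, 38 mm diameter, 45 mm high; origin at its underside
- mug: bystander, to be left alone: loose white mug, 76 mm diameter, 88 mm high; origin at its underside
- cage_cube: bystander, to be left alone: loose black optics cube, 38 mm; origin at its underside
Mind the look-alikes: they are no part of the job. Leave any red look-alike of the cassette alone.

How it is judged:
By the outcome, as a careful person would: the job done as asked, in the order asked, and still so for the second after the job is handed in, while the arm keeps its last pose, push and grip.
It also fails if it takes over 32 s, if anything falls off the work surface, if the arm or the gripper's body presses on something with over 40 N, if the wrist force passes 120 N, or if a joint passes its speed limit or range.

## Working session

There is one attempt and no reset: what is moved stays moved. The work goes in short steps, Python scripts to look and compute and a tool call to move; the robot and the scene stay as the last step left them, time stands still between calls to the robot, and variables do not carry over. Pictures are saved under pics/ and viewed, and the job is handed in when it is done.

Besides the shell and the picture viewer there is one more tool, called after "Emit:" as a command line: name --argument value ..., lists and objects as JSON in quotes. jog_arm: Moves the arm, as the interface text tells. Its arguments: {"type":"object","properties":{"motion":{"type":"array","items":{"type":"number"}},"grip_force":{"type":"number"}},"required":["motion"]}

```bash
ls; mkdir -p pics; python3 - <<'E'
from plant import *
import cv2,pickle
s=read_state();print(s)
for n in ["scene","side","wrist"]:
    c=read_camera(n);pickle.dump(c,open(f"pics/{n}0.pkl","wb"));cv2.imwrite(f"pics/{n}0.png",c["frame"][:,:,::-1])
    print({k:v for k,v in c.items() if k!="frame"})
E
```

```text
pics
{'t': 0.0, 'q': array([-8.53862897e-02,  1.31154890e-01,  1.48929038e+00, -2.18152042e-05,
        1.52299729e+00, -8.54069467e-02]), 'dq': array([-0.00108572,  0.00050375,  0.00259876, -0.00034604, -0.00197027,
       -0.00012015]), 'joint_torque': array([-1.61290725e-03, -5.59853125e+01, -4.91755986e+01,  7.67333270e-02,
        3.59135563e-02, -2.97389461e-04]), 'tool_pos': array([5.99423223e-01, 7.16823783e-05, 2.17585106e-01]), 'orientation': array([-2.22042640e+00, -2.22047463e+00,  1.89732075e-03]), 'force': array([ 0.39674962,  0.41890707, -0.14471202]), 'wrist_torque': array([-0.00405497, -0.00118571, -0.03518586]), 'opening': 0.0926732792134366}
{'vertical_fov': 48.675051063958676, 'cx': 250.05188470062376, 'cy': 196.15043420039214, 'world_from_camera': array([[-0.61298777,  0.59240962, -0.522778  ,  1.13219913],
       [ 0.79004204,  0.45211726, -0.41403329,  0.46751613],
       [-0.00892034, -0.66681394, -0.74517085,  0.9242501 ],
       [ 0.        ,  0.        ,  0.        ,  1.        ]])}
{'vertical_fov': 51.3551036562563, 'cx': 256.33381632620853, 'cy': 194.6745042605584, 'world_from_camera': array([[ 0.99019973, -0.10964393,  0.08650263,  0.45067175],
       [-0.13828653, -0.68314937,  0.71706609, -0.75060812],
       [-0.01952773, -0.7220008 , -0.6916166 ,  0.82058382],
       [ 0.        ,  0.        ,  0.        ,  1.        ]])}
{'vertical_fov': 68.41780610789183, 'cx': 258.4776581521281, 'cy': 191.80808363247758, 'hand_eye': array([[-7.40471144e-04, -9.59726016e-01, -2.80936693e-01,
         7.73577385e-02],
       [ 9.99999725e-01, -7.21913737e-04, -1.69545475e-04,
         1.24834501e-04],
       [-4.00948548e-05, -2.80936741e-01,  9.59726287e-01,
        -1.65923366e-01],
       [ 0.00000000e+00,  0.00000000e+00,  0.00000000e+00,
         1.00000000e+00]])}
```

View pics/scene0.png

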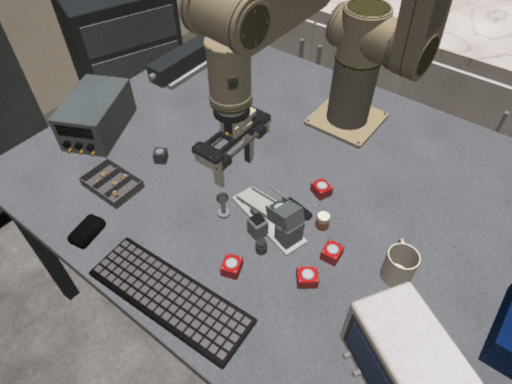

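View pics/side0.png

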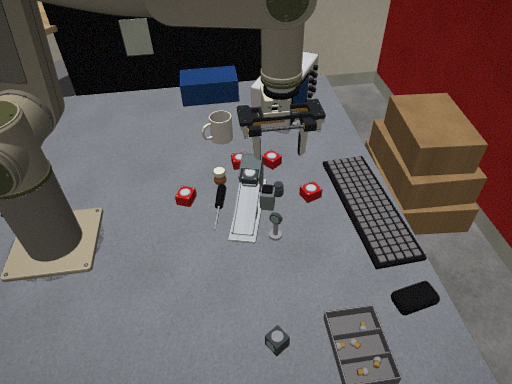

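View pics/wrist0.png

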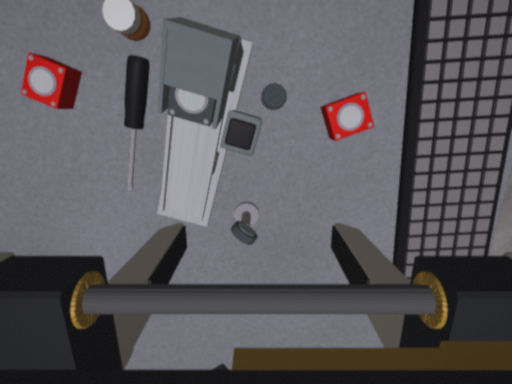

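```bash
python3 - <<'E'
import cv2
a=cv2.imread("pics/wrist0.png")[0:240,90:330];cv2.imwrite("pics/w0c.png",cv2.resize(a,None,fx=2.5,fy=2.5,interpolation=cv2.INTER_CUBIC))
a=cv2.imread("pics/scene0.png")[170:270,200:340]
b=cv2.imread("pics/side0.png")[150:250,200:340]
import numpy as np
cv2.imwrite("pics/ss0c.png",cv2.resize(np.hstack([a,b]),None,fx=2.8,fy=2.8,interpolation=cv2.INTER_CUBIC))
E
```

```text
(no output)
```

View pics/w0c.png

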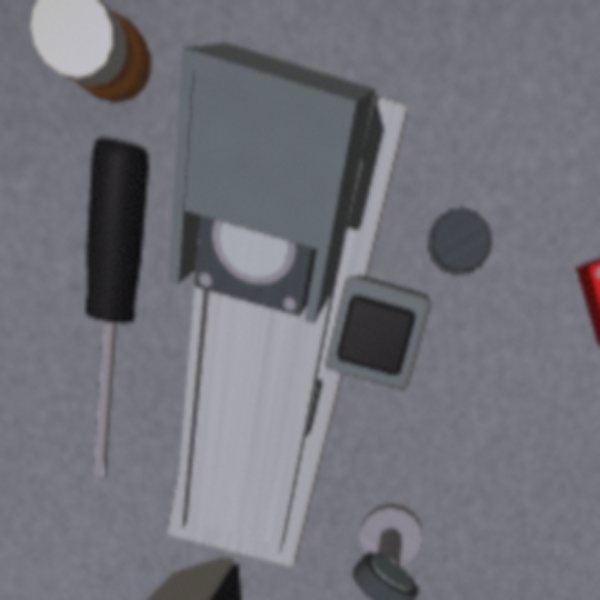

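View pics/ss0c.png

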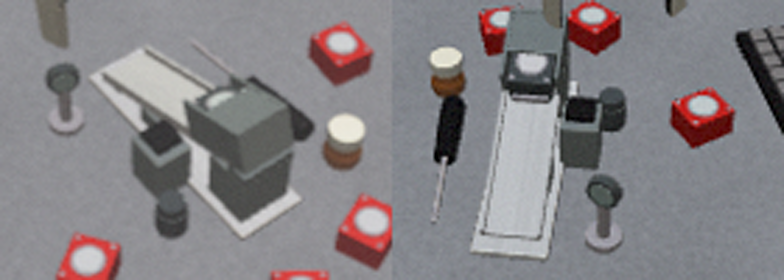

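```bash
cat > h.py <<'E'
import numpy as np,cv2,pickle
from scipy.spatial.transform import Rotation as R
def K(c):
    f=c["frame"].shape[0]/2/np.tan(np.radians(c["vertical_fov"])/2); return f,c["cx"],c["cy"]
def pose(c,s=None):
    if "world_from_camera" in c: return c["world_from_camera"]
    T=np.eye(4);T[:3,:3]=R.from_rotvec(s["orientation"]).as_matrix();T[:3,3]=s["tool_pos"];return T@c["hand_eye"]
def ray(c,uv,s=None):
    f,cx,cy=K(c);T=pose(c,s);d=T[:3,:3]@np.array([(uv[0]-cx)/f,(uv[1]-cy)/f,1]);return T[:3,3],d/np.linalg.norm(d)
def onz(c,uv,z,s=None):
    o,d=ray(c,uv,s);return o+d*(z-o[2])/d[2]
def tri(rs):
    A=np.zeros((3,3));b=np.zeros(3)
    for o,d in rs:
        P=np.eye(3)-np.outer(d,d);A+=P;b+=P@o
    p=np.linalg.solve(A,b);return p,[np.linalg.norm((np.eye(3)-np.outer(d,d))@(p-o))*1e3 for o,d in rs]
def proj(c,p,s=None):
    f,cx,cy=K(c);q=np.linalg.inv(pose(c,s))@np.append(p,1);return np.array([cx+f*q[0]/q[2],cy+f*q[1]/q[2]])
E
python3 - <<'E'
from h import *
s=dict(tool_pos=np.array([5.99423223e-01, 7.16823783e-05, 2.17585106e-01]),orientation=np.array([-2.22042640e+00, -2.22047463e+00,  1.89732075e-03]))
pickle.dump(s,open("pics/wrist0_s.pkl","wb"))
w,sc,si=[pickle.load(open(f"pics/{n}0.pkl","rb")) for n in ("wrist","scene","side")]
np.set_printoptions(precision=4,suppress=True)
print("key",onz(w,(240.4,133.6),.068,s))
key=tri([ray(w,(240.4,133.6),s),ray(sc,(200+160/2.8,170+138/2.8)),ray(si,(200+(580-392)/2.8,150+108/2.8))])
print(key)
for uv in [(183,527),(283,552)]:
    print(onz(w,(90+uv[0]/2.5,uv[1]/2.5),.016,s))
E
```

```text
key [0.5794 0.0517 0.068 ]
(array([0.5792, 0.0525, 0.0634]), [np.float64(1.15916783728896), np.float64(1.314309876493103), np.float64(1.365513953981343)])
[ 0.4672 -0.0575  0.016 ]
[ 0.5218 -0.0723  0.016 ]
```

Emit:
jog_arm --motion '[1,0.08,-0.04,-0.04,0,0,0,1,0.16,-0.08,-0.08,0,0,0,1,0.16,-0.08,-0.08,0,0,0,1,0.16,-0.08,-0.08,0,0,0]'

```text
t: 0.55
tool_pos: [0.5597, 0.0808, 0.2585]
orientation: [2.219, 2.224, -0.0]
force: [-0.3, -0.6, -1.1]
opening: 0.0931
```

```bash
python3 - <<'E'
from plant import *
import cv2,pickle
s=read_state();c=read_camera("wrist");pickle.dump(c,open("pics/wrist1.pkl","wb"));pickle.dump(s,open("pics/wrist1_s.pkl","wb"))
print(s["t"],s["tool_pos"],s["orientation"])
a=c["frame"][:,:,::-1];cv2.imwrite("pics/w1.png",a)
cv2.imwrite("pics/w1c.png",cv2.resize(a[60:260,150:350],None,fx=3,fy=3,interpolation=cv2.INTER_CUBIC))
E
```

```text
0.55 [0.5596606  0.080817   0.25845749] [ 2.21911601e+00  2.22368672e+00 -2.33389684e-04]
```

View pics/w1.png

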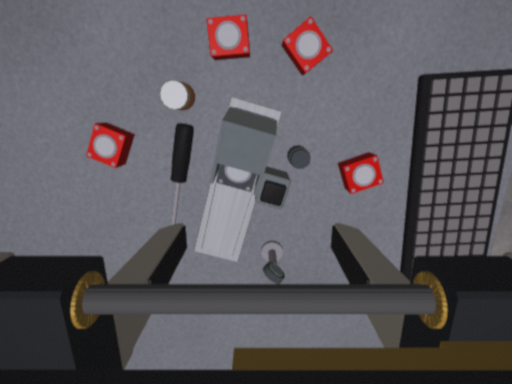

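View pics/w1c.png

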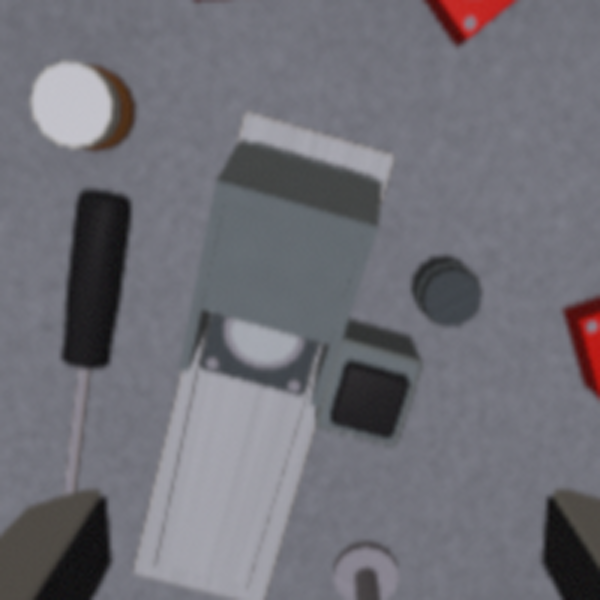

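```bash
python3 - <<'E'
from h import *
np.set_printoptions(precision=4,suppress=True)
L=lambda n:pickle.load(open(f"pics/{n}.pkl","rb"))
w0,w1,s0,s1,sc,si=L("wrist0"),L("wrist1"),L("wrist0_s"),L("wrist1_s"),L("scene0"),L("side0")
def cap(c,box):
    x0,y0,x1,y1=box;g=c["frame"][y0:y1,x0:x1].max(2)
    m=(g<68).astype(np.uint8);n,l,st,ce=cv2.connectedComponentsWithStats(m)
    i=1+np.argmax(st[1:,4]);pts=np.argwhere(l==i)[:,::-1].astype(np.float32)
    r=cv2.minAreaRect(pts);return np.array(r[0])+[x0,y0],r[1],r[2],st[i,4]
k0=cap(w0,(222,112,262,155));k1=cap(w1,(258,178,290,208));print(k0,k1)
p,e=tri([ray(w0,k0[0],s0),ray(w1,k1[0],s1)]);print("key 2 wrist",p,e)
for c,s,k in ((w0,s0,k0),(w1,s1,k1)): print(onz(c,k[0],.068,s))
for z,c in (("scene",sc),("side",si)): print(z,proj(c,p),proj(c,[*onz(w1,k1[0],.068,s1)[:2],.068]))
W0=lambda u,v:ray(w0,(90+(u+.0)/2.5,v/2.5),s0)
W1=lambda u,v:ray(w1,(150+u/3,60+v/3),s1)
for nm,a,b in [("endL",(168,533),(135,572)),("endR",(293,566),(265,600)),("cassFL",(195,287),(203,368)),("cassFR",(300,313),(305,393)),("screwL",(206,279),(212,364)),("screwR",(290,303),(294,384)),("win",(253,252),(264,343)),("roofL",(187,212),(203,310)),("roofR",(318,248),(338,342)),("lens",(460,241),(452,292)),("post",(390,535),(366,572))]:
    print(nm,*tri([W0(*a),W1(*b)]))
E
```

```text
(array([239.8113, 133.6604]), (26.64794921875, 26.647947311401367), 15.945395469665527, np.int32(698)) (array([272.7075, 192.7736]), (22.389768600463867, 21.70296859741211), 15.945395469665527, np.int32(478))
key 2 wrist [0.5786 0.0514 0.0643] [np.float64(0.09961775750607244), np.float64(0.09961775750588789)]
[0.5788 0.0516 0.068 ]
[0.5785 0.0525 0.068 ]
scene [257.074  218.2316] [257.4626 217.5091]
side [267.3317 188.9777] [267.225  187.7119]
endL [ 0.4566 -0.063   0.0106] [np.float64(0.1363654188637264), np.float64(0.13636541886357956)]
endR [ 0.5252 -0.086   0.0017] [np.float64(1.3324568459278143), np.float64(1.33245684592776)]
cassFL [0.5099 0.0724 0.0932] [np.float64(0.47535533710652467), np.float64(0.47535533710644845)]
cassFR [0.5512 0.0623 0.094 ] [np.float64(0.3461337591132465), np.float64(0.34613375911320626)]
screwL [0.5146 0.075  0.0954] [np.float64(0.26925980122117427), np.float64(0.2692598012209973)]
screwR [0.5469 0.0659 0.093 ] [np.float64(0.052331543982868475), np.float64(0.052331543982934166)]
win [0.5358 0.0851 0.1028] [np.float64(0.12238270769371966), np.float64(0.12238270769379057)]
roofL [0.5133 0.099  0.1071] [np.float64(0.011072985167302788), np.float64(0.011072985167327607)]
roofR [0.5631 0.087  0.1126] [np.float64(1.5967384442479238), np.float64(1.5967384442480885)]
lens [0.6186 0.0924 0.0274] [np.float64(0.8789789222058255), np.float64(0.8789789222060187)]
post [ 0.5817 -0.0659  0.0053] [np.float64(0.5870124107580243), np.float64(0.5870124107581403)]
```

Emit:
jog_arm --motion '[0.67,-0.03,-0.01,0.0,0,0,-0.09,0.67,-0.06,-0.02,0.0,0,0,-0.18,0.67,-0.096,-0.026,0.06,0,0,-0.26,0.67,-0.096,-0.026,0.14,0,0,-0.342,0.67,-0.096,-0.026,0.22,0,0,-0.342,0.67,-0.096,-0.026,0.26,0,0,-0.342,0.67,-0.096,-0.026,0.26,0,0,-0.342]'

```text
t: 1.3
tool_pos: [0.5429, 0.0306, 0.1222]
orientation: [-1.549, -2.723, 0.009]
force: [0.0, 0.8, -0.6]
opening: 0.0623
```

```bash
cat > snap.py <<'E'
import sys
from plant import *
from h import *
n=sys.argv[1]
s=read_state();print(s["t"],s["tool_pos"],s["orientation"],s["force"],s["opening"])
o=[]
for nm,b in (("scene",(180,120,340,270)),("side",(180,120,340,270))):
    c=read_camera(nm);pickle.dump(c,open(f"pics/{nm}{n}.pkl","wb"));o.append(c["frame"][b[1]:b[3],b[0]:b[2],::-1])
cv2.imwrite(f"pics/ss{n}.png",cv2.resize(np.hstack(o),None,fx=2.5,fy=2.5,interpolation=cv2.INTER_CUBIC))
if len(sys.argv)>2:
    s=read_state();c=read_camera("wrist");cv2.imwrite(f"pics/w{n}.png",c["frame"][:,:,::-1])
Rm=R.from_rotvec(s["orientation"]).as_matrix();y=Rm[:,1]
x_c=np.array([-.264,-.9646]);y_c=np.array([.9646,-.264]);og=np.array([.5317,.0773])
for t in (0,17.5):
  for sg in (1,-1):
    d=s["tool_pos"]+sg*y*(s["opening"]/2+t/2000)-[*og,0]
    print("finger t",t,"chute mm",1e3*d[:2]@x_c,1e3*d[:2]@y_c,"z",1e3*d[2])
E
python3 snap.py 2 w
```

```text
1.3 [0.54290487 0.03061061 0.12215264] [-1.54908613 -2.72252421  0.00887666] [ 0.03293036  0.77629827 -0.56229724] 0.062312824302355706
finger t 0 chute mm 18.515363366464673 47.69594991548896 z 127.09693928146962
finger t 0 chute mm 63.16845296051255 4.666330386414197 z 127.28121241191067
finger t 17.5 chute mm 12.214259398722495 53.76796215047726 z 127.07093606055194
finger t 17.5 chute mm 69.46955692825472 -1.4056818485741063 z 127.30721563282835
```

View pics/ss2.png

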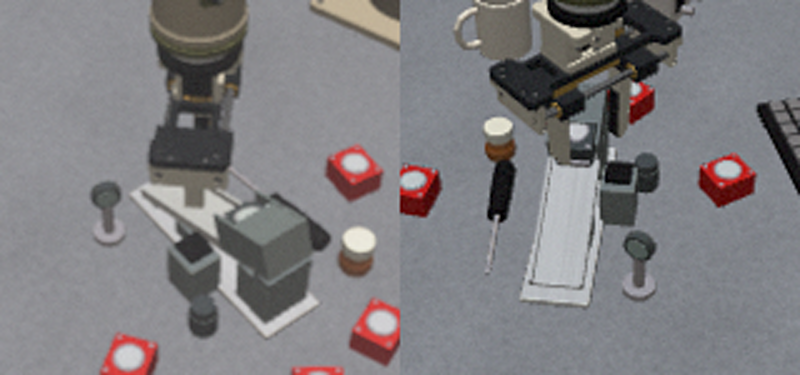

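View pics/w2.png

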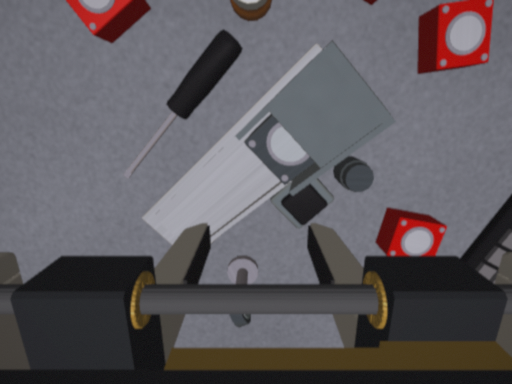

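Emit:
jog_arm --motion '[0.67,0,0,0.04,0,0,0,0.67,0,0,0.08,0,0,0,0.67,0,0,0.08,0,0,0,0.67,0,0,0.08,0,0,0]'

```text
t: 1.85
tool_pos: [0.5479, 0.031, 0.0901]
orientation: [1.552, 2.73, -0.0]
force: [0.8, -0.1, 0.4]
opening: 0.0625
```

```bash
python3 snap.py 3 w
```

```text
1.85 [0.54794936 0.03103707 0.09011321] [ 1.55207252e+00  2.73020462e+00 -1.75748591e-04] [ 0.80101067 -0.1387117   0.4411358 ] 0.062476593338841306
finger t 0 chute mm 17.83854526337352 49.96198011975512 z 90.7432389628821
finger t 0 chute mm 62.50736457395421 6.937297292811395 z 90.63926999416384
finger t 17.5 chute mm 11.536005852580965 56.03254037495825 z 90.757908446718
finger t 17.5 chute mm 68.80990398474677 0.8667370376082577 z 90.62460051032794
```

View pics/ss3.png

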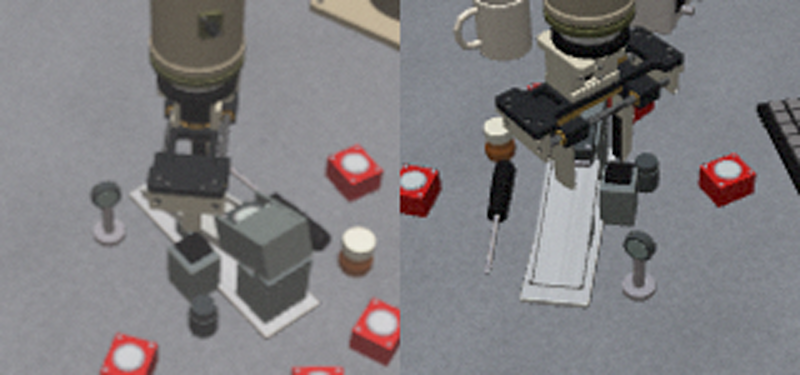

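View pics/w3.png

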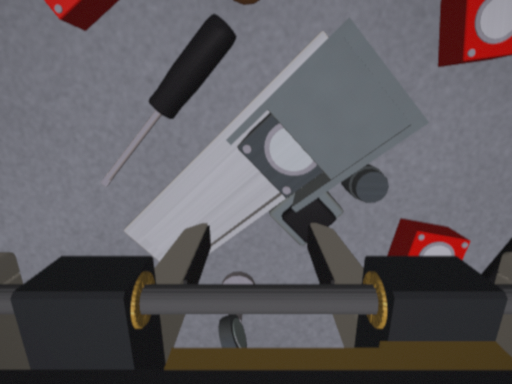

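```bash
python3 - <<'E'
from h import *
sc=pickle.load(open("pics/scene3.pkl","rb"));si=pickle.load(open("pics/side3.pkl","rb"))
p=np.array([.54795,.03104,.0901]);Y=R.from_rotvec([1.552,2.7302,0]).as_matrix()[:,1];print(Y)
for t in (0,8,17.5):
  for sg in (1,-1):
    q=p+sg*Y*(.03125+t/2000);print(t,sg,(proj(sc,q)-[180,120])*2.5,(proj(si,q)-[180,120])*2.5+[400,0])
k=np.array([.5787,.052,.068]);print("key",(proj(sc,k)-[180,120])*2.5,(proj(si,k)-[180,120])*2.5+[400,0])
for n,c in (("c",sc),("d",si)):
    cv2.imwrite(f"pics/z3{n}.png",cv2.resize(c["frame"][165:235,220:300,::-1],None,fx=7,fy=7,interpolation=cv2.INTER_CUBIC))
E
```

```text
[8.59251690e-01 5.11552772e-01 5.43456745e-04]
0 1 [191.6414913  225.41615399] [615.49843643 158.13125939]
0 -1 [198.24104353 180.63876581] [570.23417846 183.52147565]
8 1 [191.20198886 228.39813987] [618.31742393 156.54999626]
8 -1 [198.64699002 177.88445414] [567.25705349 185.1914433 ]
17.5 1 [190.67728631 231.95820104] [621.65314605 154.67887963]
17.5 -1 [199.12659173 174.63039824] [563.70881184 187.18176916]
key [193.1323999  243.65653705] [618.32095174 169.57696991]
```

View pics/z3c.png

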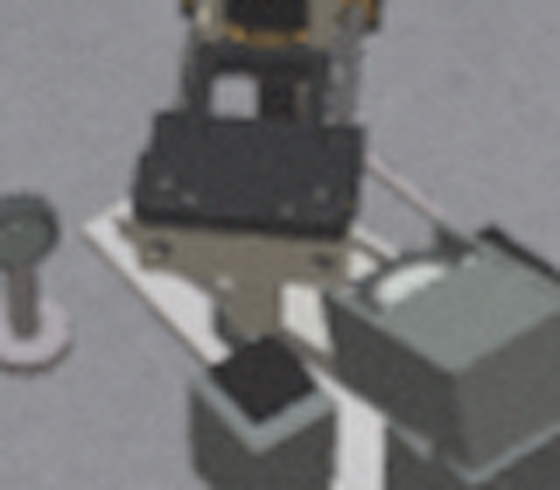

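View pics/z3d.png

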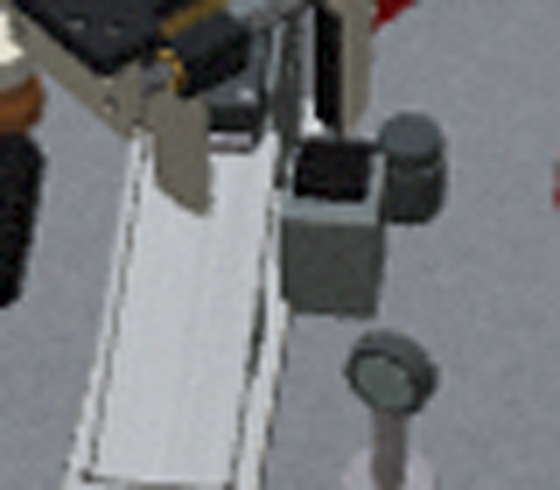

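Emit:
jog_arm --motion '[0.67,0.004,0.001,0.015,0,0,0,0.67,0.004,0.001,0.015,0,0,0,0.67,0.004,0.001,0.015,0,0,0,0.67,0.004,0.001,0.015,0,0,0,0.67,0.004,0.001,0.015,0,0,0]'

```text
t: 2.5
tool_pos: [0.5479, 0.0331, 0.0831]
orientation: [1.551, 2.729, 0.001]
force: [-0.2, -0.2, 0.7]
opening: 0.0623
```

```bash
python3 snap.py 4
```

```text
2.5 [0.54792954 0.03306497 0.08312386] [1.55115323e+00 2.72917639e+00 8.96663533e-04] [-0.22141882 -0.23259212  0.67811503] 0.062304262577732056
finger t 0 chute mm 15.942893001443686 48.94257389351562 z 83.17639695524795
finger t 0 chute mm 60.82613569597941 5.723554575261257 z 83.07132297892724
finger t 17.5 chute mm 9.639498059769979 55.012245588336114 z 83.19115352654448
finger t 17.5 chute mm 67.12953063765312 -0.34611711955923413 z 83.05656640763073
```

Emit:
jog_arm --motion '[0.67,0.001,0,0.012,0,0,0,0.67,0.001,0,0.024,0,0,0,0.67,0.001,0,0.024,0,0,0,0.67,0.001,0,0.024,0,0,0]'

```text
t: 3.0
tool_pos: [0.5473, 0.0335, 0.0706]
orientation: [1.552, 2.73, 0.0]
force: [0.0, -0.0, 0.2]
opening: 0.0623
```

```bash
python3 snap.py 5; python3 - <<'E'
from h import *
o=[]
for n in ("scene","side"):
    c=pickle.load(open(f"pics/{n}5.pkl","rb"));o.append(cv2.resize(c["frame"][165:235,225:295,::-1],None,fx=5.5,fy=5.5,interpolation=cv2.INTER_CUBIC))
cv2.imwrite("pics/z5.png",np.hstack(o))
E
```

```text
3.0 [0.54728014 0.03349638 0.07056603] [1.55177307e+00 2.72987683e+00 2.19516175e-04] [ 0.00239033 -0.02858811  0.17756325] 0.0622554262617165
finger t 0 chute mm 15.71843734742585 48.18812710716358 z 70.59278135694576
finger t 0 chute mm 60.56120020991906 4.9973878098986155 z 70.53928827389402
finger t 17.5 chute mm 9.415787143131887 54.25858540363927 z 70.60029980963027
finger t 17.5 chute mm 66.86385041421303 -1.0730704865770764 z 70.5317698212095
```

View pics/z5.png

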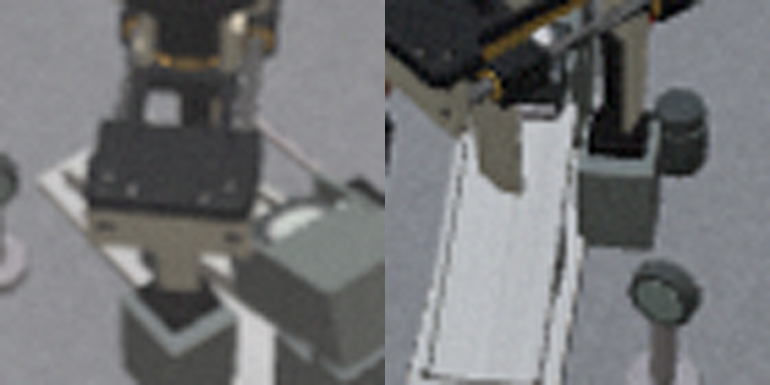

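Emit:
jog_arm --motion '[0.67,0,0,0.012,0,0,0,0.67,0,0,0.022,0,0,0,0.67,0,0,0.028,0,0,0,0.67,0,0,0.028,0,0,0,0.67,0,0,0.028,0,0,0,0.67,0,0,0.028,0,0,0]'

```text
t: 3.7
tool_pos: [0.5488, 0.0334, 0.0581]
orientation: [1.55, 2.727, 0.002]
force: [-0.1, -0.3, 7.3]
opening: 0.0625
```

```bash
cat > z.py <<'E'
import sys
from h import *
o=[]
for n in ("scene","side"):
    c=pickle.load(open(f"pics/{n}{sys.argv[1]}.pkl","rb"));o.append(cv2.resize(c["frame"][165:235,225:295,::-1],None,fx=5.5,fy=5.5,interpolation=cv2.INTER_CUBIC))
cv2.imwrite(f"pics/z{sys.argv[1]}.png",np.hstack(o))
E
python3 snap.py 6 w; python3 z.py 6
```

```text
3.7 [0.54879859 0.03339448 0.05808279] [1.55028649e+00 2.72749861e+00 2.44820967e-03] [-0.07485675 -0.34114876  7.33658282] 0.0625113412883404
finger t 0 chute mm 15.334736917590615 49.71802244203906 z 58.17190695191552
finger t 0 chute mm 60.32157598943499 6.397286678467678 z 57.95623120370802
finger t 17.5 chute mm 9.03150790934741 55.78780916093481 z 58.202125870615376
finger t 17.5 chute mm 66.62480499767818 0.32749995957191663 z 57.926012285008156
```

View pics/z6.png

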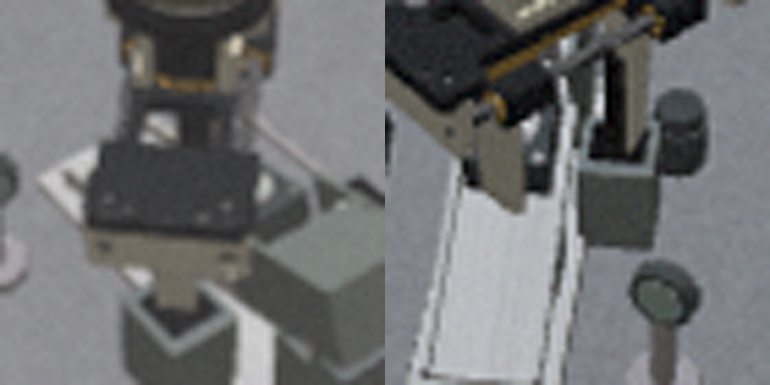

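View pics/w6.png

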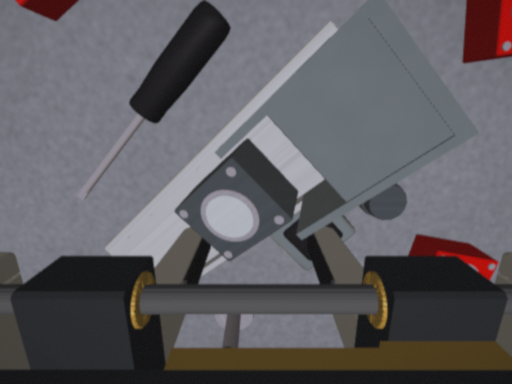

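Emit:
jog_arm --motion '[0.67,0,0,0.003,0,0,0,0.67,0,0,0.005,0,0,0,0.67,0,0,0.005,0,0,0,0.67,0,0,0.005,0,0,0,0.67,0,0,0.005,0,0,0,0.67,0,0,0.005,0,0,0]'

```text
t: 4.45
tool_pos: [0.5493, 0.0334, 0.0577]
orientation: [1.549, 2.727, 0.003]
force: [-9.2, -1.1, 20.7]
opening: 0.0618
```

```bash
python3 snap.py 7 w; python3 z.py 7
```

```text
4.45 [0.54932504 0.03341126 0.05768499] [1.54948066 2.72693332 0.00313288] [-9.22947823 -1.14283249 20.74674085] 0.06182951173971393
finger t 0 chute mm 15.289262618689367 50.14789619120246 z 57.791635805377894
finger t 0 chute mm 60.081969541375095 7.034537767485382 z 57.52358711571489
finger t 17.5 chute mm 8.98461768899331 56.21617014163415 z 57.82936408590161
finger t 17.5 chute mm 66.38661447107113 0.9662638170536967 z 57.48585883519117
```

View pics/z7.png

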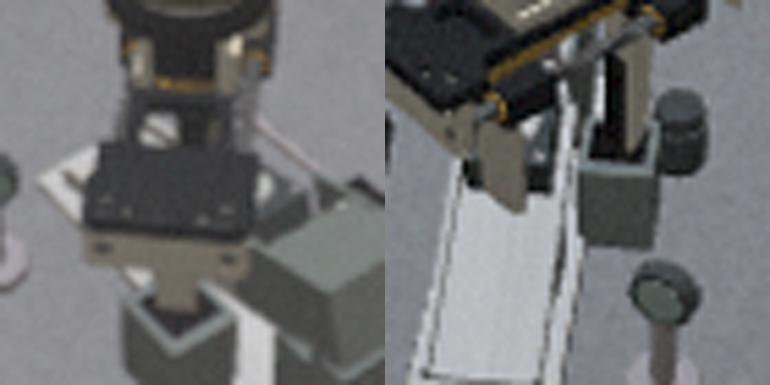

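View pics/w7.png

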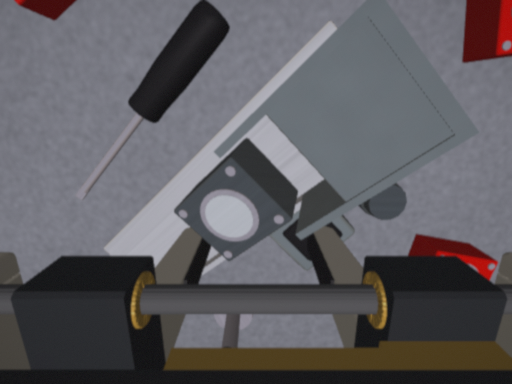

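Emit:
jog_arm --motion '[0.67,0,0,-0.001,0,0,0,0.67,0,0,-0.001,0,0,0,0.67,0,0,-0.001,0,0,0,0.67,0,0,-0.001,0,0,0,0.67,0,0,-0.001,0,0,0]'

```text
t: 5.1
tool_pos: [0.5492, 0.0334, 0.0583]
orientation: [1.55, 2.727, 0.003]
force: [-1.6, 0.4, 6.1]
opening: 0.0621
```

```bash
python3 snap.py 8 w; python3 - <<'E'
import cv2,numpy as np
a=cv2.imread("pics/w7.png").astype(int);b=cv2.imread("pics/w8.png").astype(int);print(np.abs(a-b)[120:260,170:300].mean(),np.abs(a-b)[:100].mean())
E
```

```text
5.1 [0.54916818 0.03341743 0.05829822] [1.54951077 2.72730558 0.00280872] [-1.59252962  0.44038278  6.10744646] 0.062106291872698435
finger t 0 chute mm 15.389938955667073 49.92920317452535 z 58.427589663406955
finger t 0 chute mm 60.05966811939122 6.94234952879744 z 58.1829949163291
finger t 17.5 chute mm 9.08471062063208 55.99689001112154 z 58.46211473796524
finger t 17.5 chute mm 66.36489645442622 0.8746626922012375 z 58.14846984177081
1.703882783882784 1.3290299479166667
```

View pics/w8.png

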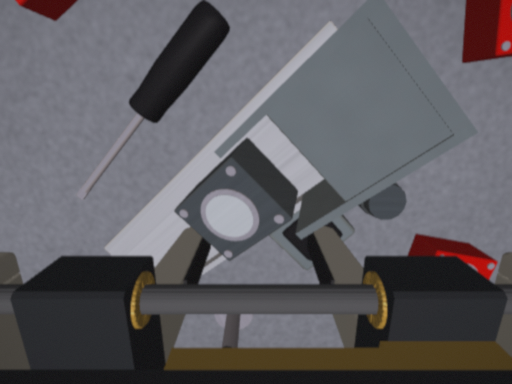

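Emit:
jog_arm --motion '[0.67,0,0,0.002,0,0,0,0.67,0,0,0.002,0,0,0,0.67,0,0,0.002,0,0,0,0.67,0,0,0.002,0,0,0,0.67,0,0,0.002,0,0,0]'

```text
t: 5.75
tool_pos: [0.5493, 0.0334, 0.058]
orientation: [1.549, 2.727, 0.003]
force: [-3.5, -0.3, 9.8]
opening: 0.0623
```

```bash
python3 snap.py 9 w; python3 - <<'E'
import cv2,numpy as np
a=cv2.imread("pics/w8.png").astype(int);b=cv2.imread("pics/w9.png").astype(int);print(np.abs(a-b)[120:260,170:300].mean(),np.abs(a-b)[:100].mean())
E
```

```text
5.75 [0.5492689  0.03339601 0.05796341] [1.54932852 2.72723817 0.00288911] [-3.46560507 -0.26798627  9.81004767] 0.062259935198344586
finger t 0 chute mm 15.293974443152871 50.06041088854649 z 58.09032930193753
finger t 0 chute mm 60.1040824928777 6.950224610030157 z 57.840248752716775
finger t 17.5 chute mm 8.987921377166153 56.127236749694234 z 58.125522727769194
finger t 17.5 chute mm 66.41013555886441 0.8833987488824077 z 57.80505532688511
1.191007326007326 1.0192447916666667
```

View pics/ss9.png

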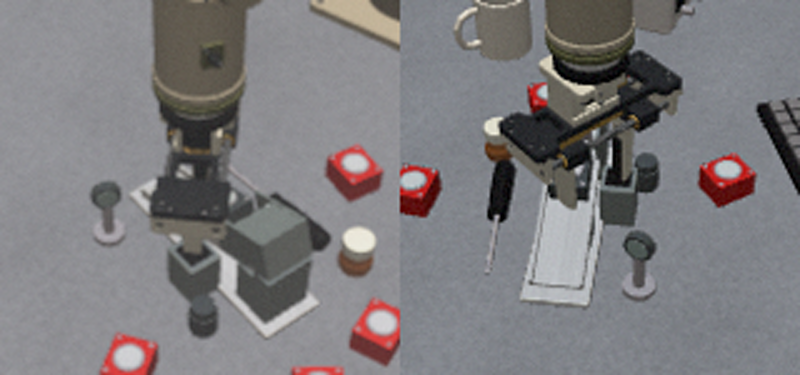

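The key finger pushes down with 9.8 N and sits at 58 mm, so the key is fully down. The cassette is at rest against the other finger, with no change between pictures, and the bystanders are where they were. I'm handing in now.

```bash
python3 -c "
from plant import *
print(close_job())"
```

```text
the job is handed in; nothing more can be done
None
```

The cassette is out of its dock and resting on the slide against one finger, while the other finger holds the eject key fully down. I handed the job in at about 6 s, in that pose.

**How it was done:** I found the key and the slide direction from two wrist-camera views and checked them against the scene and side cameras. I then turned the gripper about 31° and opened it to 62 mm. That put one fingertip over the key cap and the other on the slide's centre line, about 60–65 mm beyond the gate. One straight push down pressed the key, and the cassette popped out and stopped against the second finger.

**Last checks:**
- **Key:** the fingertips are at 58.0 mm with 9.8 N upward, above the 6.4 N needed to hold the key fully down.
- **Cassette:** it did not move between the last wrist pictures, beyond image noise. It was not gripped or lifted.
- **Bystanders:** those in view look unmoved. The mug is only partly in the last pictures and the optics cube is outside them, but the arm stayed away from both.

**Disagreements:**
- Triangulation put the key top at 64 mm, against the stated 68 mm; contact with the key fitted the stated heights.
- My first extra press reached about 21 N downward with about 9 N sideways, so I eased off. About 3.5 N sideways remained on the key finger at hand-in.

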